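Unlock and open the seed mill's filler cap

TASK

The seed mill on the bakery table is to be refilled. Draw its blue-headed lock pin straight up out of the bore and park it upright in the side notch of the mill's dark pin rest, its collar lying on the rest; then unscrew the orange filler cap, whose quarter-turn thread may be right- or left-handed (nothing shows which: try both ways), and lift it off at least 8 cm straight up. Finish still holding the cap there in the gripper, level, with the pin left in its notch and the jars and shaker behind the mill left alone.

Things in the scene. Friction and masses are not known exactly. Their poses are not given: they have to be found in the camera images.
- seed_mill: White drum-shaped seed mill, 88 mm across, 115 mm high, on a round black foot; stands firm, does not move. Origin: centre of its underside, z up. Chute and black knob on its -x side, pin boss on its +y side (bore axis 56 mm out), dark pin rest on its -y side. A gripper closing along the mill's x axis has the most room at pin, notch and cap alike.
- pin_notch (a point): Where the centre of the underside of the pin's collar belongs when parked: mill frame (0, -102, 85) mm, on the flat top of the pin rest (steel plate 34 mm wide, 8 mm thick, reaching out to y = -121 mm). The notch is 13 mm wide, open at the outer end, its inner end at y = -95 mm; lips 4 mm high on the prong ends keep the collar in. Free air below, down to the table.
- lock_pin: Loose pin, 60 g, upright. Origin: centre of the underside of its collar, z to the head. Collar 24 mm across, 4 mm thick; blue round grip 18 mm across from 4 to 34 mm above the origin; steel shank 8 mm across, 46 mm down, tapered tip. At the start it stands in the bore through the cap's ear (11 mm wide), collar on the ear 123 mm above the table, locking the cap. It pulls straight up.
- filler_cap: Loose orange cap, 200 g. Origin: on its axis at the flange's underside; at the start seated on the mill's axis 115 mm above the table, axes parallel to the mill's. Flange 76 mm across, 8 mm thick; the ear with the pin hole reaches 68 mm out at +y, its top 8 mm above the origin. Below, a plug with lugs goes 49 mm down into the neck (drum).
- cap_knob (a point): Middle of the cap's round ribbed knob, on the cap's axis 23 mm above its origin; the knob is 22 mm across, 8 to 38 mm above the origin. Pin out, the cap must turn 55 to 80 degrees about its axis (65 is best; an end stop comes past 80), level, hardly rising; then it lifts straight off. One way only, easily; the other way hits a hard stop within 20 degrees and the fingers slip. Which way varies, unseen.
- salt_shaker: Salt shaker, 44 mm across, 90 mm high, behind the mill; leave it alone. Origin: centre of its underside.
- dark_jar: Spice jar with dark cap and brown contents, 44 mm across, 96 mm high, behind the mill; leave it alone. Origin: centre of its underside.
- spice_jar: Spice jar with black cap, 41 mm across, 105 mm high, behind the mill; leave it alone. Origin: centre of its underside.
Mind the look-alikes: they are no part of the job. What is shaped like the lock_pin but pink or yellow is not meant.

How it is judged:
By the outcome, as a careful person would: the job done as asked, in the order asked, and still so for the second after the job is handed in, while the arm keeps its last pose, push and grip.
It also fails if it takes over 58 s, if anything falls off the work surface, if the arm or the gripper's body presses on something with over 40 N, if the wrist force passes 120 N, or if a joint passes its speed limit or range.

ROBOT

A 6-joint arm with a two-finger parallel gripper is mounted at the origin on a cart in front of the work surface, level with it; the furniture and walls round the work are solid. World frame = base frame: x ahead of the robot, y to its left, z up, the work surface at z = 0. Lengths are in m, angles in rad, forces in N, time in s.
With the tool pointing down it reaches from about 0.35 to 0.775 m from the base axis. Payload 7.3 kg.
Tool frame: the origin (TCP) lies at the very end of the fingers, on their centre line; the grasp point (between the pads) lies ctrl.grasp_offset behind it (ctrl.grasp_offset is the distance from the TCP to the grasp point, in m); z points along the fingers, y is the direction in which the jaws open and shut (so a half turn about z gives the same grasp; the last joint's range is limited). The gripper opens to 92 mm and grips with 3 to 60 N. Pads are 19 mm wide; open, the fingers measure 130 mm over their backs; the gripper's body (75 mm by 190 mm) begins 47 mm behind the grasp point.
Start: joints at [-1.331, 0.342, 1.524, -0, 1.275, -0.146], TCP at [0.198, -0.486, 0.227] pointing down, gripper open.
Joint ranges: [-2.53, 2.53], [-0.77, 2.02], [0.04, 2.7], [-1, 4.14], [0.28, 2.66], [-3.11, 3.11]. Speed limits (rad/s): [2.57, 2.57, 3.14, 3.14, 3.14, 3.14].

INTERFACE

Orientations are given as a 3x3 rotation matrix whose columns are the frame's x, y, z axes.
In Python, from bench import ctrl gives the robot as it stands.
- The arm moves only by the tool carry_out, never from a script. Its arguments are lists of equal length, an entry for each row: "fingers": the closure, from 0 (fully open) to 1 (shut); "dp": the shift along the tool's x, y, z in cm, a list of three; "twist": the turn, a rotation vector about the tool's x, y, z in degrees, a list of three. A call has 1 to 12 rows; each row shifts and turns the commanded pose from where the row before left it, along the tool's axes as they then stand; what a row does not reach is not made up. A row lasts 1/10 s, in which the tool goes at most 50 mm and 8.59 degrees, less where a joint would pass 70% of its speed; a pose out of reach is approached as far as the arm can. A call is refused whole if a number of a shift passes 5 or a number of a turn 8.59, either way. A call with a gripper value outside its range is refused whole. The fingers move at their own pace and stop on an object; the grip force is fixed at half the most. Time passes only in rows, so rows that do not move let the fingers close. It gives the time, the measured TCP pose, the force and the opening at its end, in the units of the state.
- ctrl.get_state(): the state, without advancing time (a new reading comes with each control period).
- ctrl.capture(name): name is "side" or "top"; returns the picture (400x640x3 uint8, red, green, blue); there is no depth.
- ctrl.camera_info(name): a dict with "camera_matrix" (3x3 intrinsics, pixels), "position" and "orientation" of the camera in the world. Camera axes: x right, y down, z forward; pixel columns grow to the right and rows downward; lengths in m; the calibration is good to about 2 mm. A picture is of the moment at which its call begins. camera_info takes no time and is no camera call.
- ctrl.hand_in(): hands the job in, once; it reports no verdict.
The state is a dict: "time_s": time; "q": joint angles; "dq": joint speeds; "effort": joint torques, N m; "ee_pos": TCP position; "tool_rot": TCP orientation; "force": force on the tool from outside, world axes, zero at the start; "ft_torque": the same for the moment, N m; "gripper_width": finger opening in m.
Only numpy, scipy, OpenCV 4.12 (cv2) and the standard library are available. Lean on these libraries where they do the work, as an engineer would, in place of code of your own. Each camera call takes 0.05 s, during which the arm holds its last target.

## Working session

There is one attempt and no reset: what is moved stays moved. The work goes in short steps, Python scripts to look and compute and a tool call to move; the robot and the scene stay as the last step left them, time stands still between calls to the robot, and variables do not carry over. Pictures are saved under pics/ and viewed, and the job is handed in when it is done.

Besides the shell and the picture viewer there is one more tool, called after "Call:" as name(argument=value, ...) on one line, values as JSON. carry_out: Moves the arm, as the interface text tells. Its arguments: {"type":"object","properties":{"fingers":{"type":"array","items":{"type":"number"}},"dp":{"type":"array","items":{"type":"array","items":{"type":"number"}}},"twist":{"type":"array","items":{"type":"array","items":{"type":"number"}}}},"required":["fingers","dp","twist"]}

```bash
mkdir -p pics; ls
python3 - <<'E'
from bench import ctrl
import cv2
s=ctrl.get_state(); print(s['time_s'],s['ee_pos'],s['tool_rot'],s['gripper_width'],ctrl.grasp_offset)
for n in('side','top'):
    i=ctrl.camera_info(n); print(n,i)
    cv2.imwrite(f'pics/{n}0.png',ctrl.capture(n)[:,:,::-1])
E
```

```text
pics
0.0 [ 0.19745412 -0.48599077  0.22603472] [[ 9.26513177e-01  3.76262100e-01 -4.05034904e-04]
 [ 3.76262263e-01 -9.26511921e-01  1.53954633e-03]
 [ 2.04003268e-04 -1.57880931e-03 -9.99998733e-01]] 0.09201814098530625 0.0188
side {'camera_matrix': array([[494.13263815,   0.        , 313.57266518],
       [  0.        , 494.13263815, 197.8655934 ],
       [  0.        ,   0.        ,   1.        ]]), 'position': array([0.69022177, 0.86909775, 0.55682835]), 'orientation': array([[-0.99832564,  0.03682282, -0.0446094 ],
       [ 0.0574151 ,  0.53708005, -0.84157503],
       [-0.00703035, -0.84272718, -0.53829497]])}
top {'camera_matrix': array([[362.11252786,   0.        , 313.69388384],
       [  0.        , 362.11252786, 203.06075724],
       [  0.        ,   0.        ,   1.        ]]), 'position': array([0.55312398, 0.12691681, 0.95886246]), 'orientation': array([[ 0.02399687, -0.98976481,  0.14067609],
       [-0.99965212, -0.02529727, -0.00746267],
       [ 0.01094501, -0.14044807, -0.99002755]])}
```

View pics/side0.png

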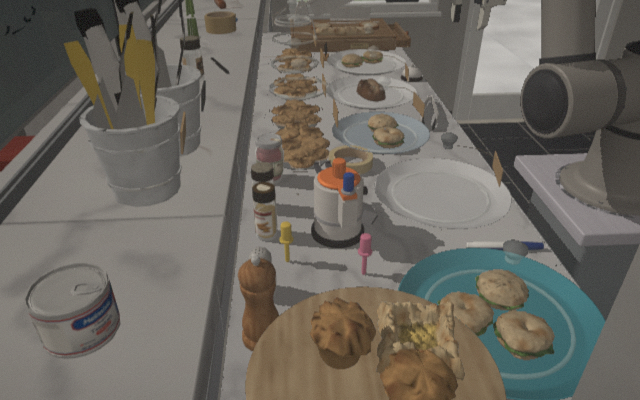

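View pics/top0.png

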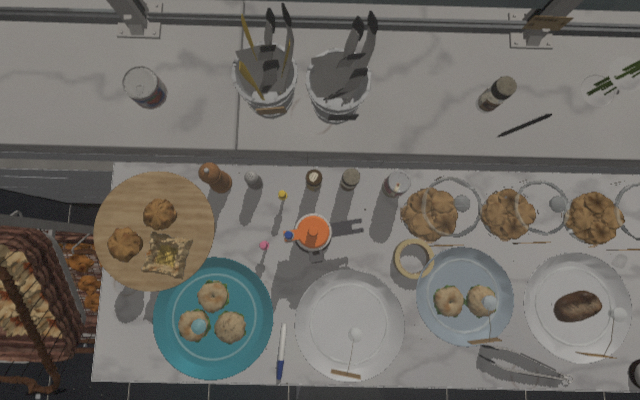

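Lookalikes for the pin:
- Blue head: side (348,183), top (288,235). It sits on the mill's boss, so this is my choice.
- Pink: side (365,245), top (264,245).
- Yellow: side (286,232), top (282,195).
- Blue pen: side (520,245).

Next, a close crop.

Run:
```python
import cv2,numpy as np
a=cv2.imread('pics/side0.png')[140:260,260:400]; b=cv2.imread('pics/top0.png')[180:280,240:380]
a=cv2.resize(a,None,fx=4,fy=4,interpolation=cv2.INTER_CUBIC);b=cv2.resize(b,None,fx=5,fy=5,interpolation=cv2.INTER_CUBIC)
cv2.imwrite('pics/sc.png',a);cv2.imwrite('pics/tc.png',b)
```

```text
(no output)
```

View pics/sc.png

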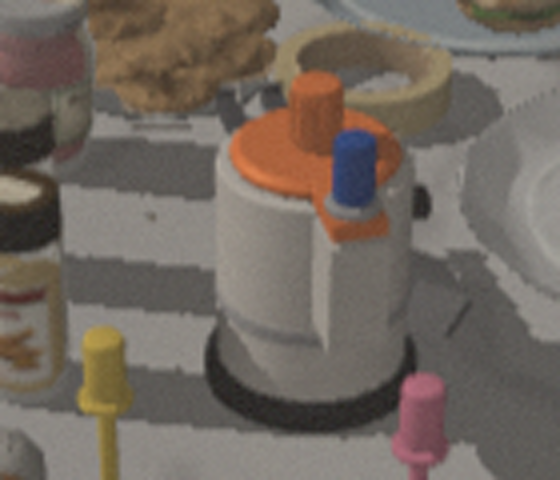

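View pics/tc.png

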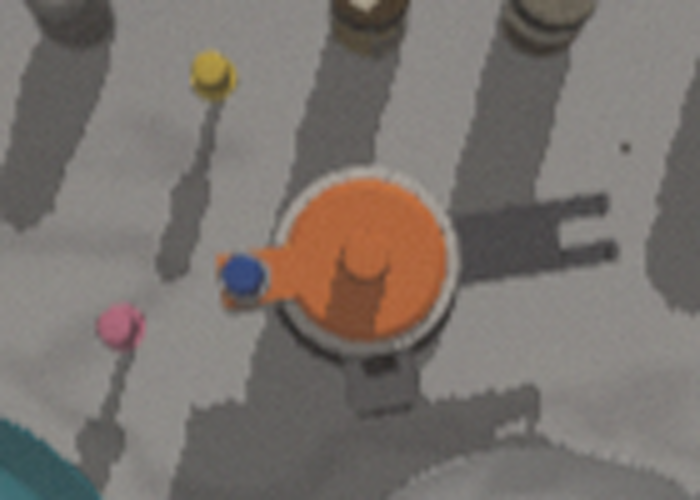

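```bash
cat > h.py <<'E'
import numpy as np,cv2
from bench import ctrl
def proj(n,P):
    i=ctrl.camera_info(n);p=np.atleast_2d(P)-i['position'];c=p@i['orientation'];u=c@i['camera_matrix'].T;return u[:,:2]/u[:,2:]
def ray(n,uv,z):
    i=ctrl.camera_info(n);d=i['orientation']@np.linalg.solve(i['camera_matrix'],[uv[0],uv[1],1]);p=i['position'];return p+d*(z-p[2])/d[2]
def tri(uvs):
    A=np.zeros((3,3));b=np.zeros(3)
    for n,uv in uvs.items():
        i=ctrl.camera_info(n);d=i['orientation']@np.linalg.solve(i['camera_matrix'],[*uv,1]);d/=np.linalg.norm(d);M=np.eye(3)-np.outer(d,d);A+=M;b+=M@i['position']
    return np.linalg.solve(A,b)
def blob(img,color,roi):
    h=cv2.cvtColor(img,cv2.COLOR_BGR2HSV);x0,x1,y0,y1=roi
    lo,hi={'blue':((108,100,40),(128,255,255)),'orange':((4,140,60),(16,255,255))}[color]
    m=cv2.inRange(h,lo,hi);k=np.zeros_like(m);k[y0:y1,x0:x1]=m[y0:y1,x0:x1];return k
def cen(m):
    ys,xs=np.nonzero(m);return np.array([xs.mean(),ys.mean()]),len(xs),(xs.min(),xs.max(),ys.min(),ys.max())
E
python3 - <<'E'
from h import *
s=cv2.imread('pics/side0.png');t=cv2.imread('pics/top0.png')
bs=cen(blob(s,'blue',(330,370,165,200)));bt=cen(blob(t,'blue',(270,300,220,250)));print(bs,bt)
os_=cen(blob(s,'orange',(300,380,150,210)));ot=cen(blob(t,'orange',(270,340,200,260)));print(os_,ot)
print('pin tri',tri({'side':bs[0],'top':bt[0]}))
for z in(.14,.157):print(z,ray('top',bt[0],z),ray('side',bs[0],z))
# flange circle in top: hand pixel
F=ray('top',(313.4,231.6),.123);print('flange',F)
a=ray('top',(240+605/5,180+204/5),.085);b=ray('top',(240+613/5,180+250/5),.085);print('prongs',a,b,np.linalg.norm(a-b))
kt=ray('side',(260+316/4,140+80/4),.153);print('knobtop side',kt, ray('top',(240+365/5,180+255/5),.153))
E
```

```text
(array([347.71532847, 181.10218978]), 137, (np.int64(344), np.int64(353), np.int64(173), np.int64(190))) (array([288.07894737, 234.55263158]), 38, (np.int64(285), np.int64(291), np.int64(232), np.int64(238)))
(array([336.22143865, 176.46121298]), 709, (np.int64(318), np.int64(359), np.int64(158), np.int64(199))) (array([311.91666667, 231.28914141]), 792, (np.int64(284), np.int64(328), np.int64(216), np.int64(247)))
pin tri [0.5966885  0.17643474 0.1438263 ]
0.14 [0.59631289 0.1767582  0.14      ] [0.59639778 0.16988261 0.14      ]
0.157 [0.59541626 0.17572347 0.157     ] [0.60022431 0.19839952 0.157     ]
flange [0.60543301 0.11969866 0.123     ]
prongs [0.63680263 0.00463854 0.085     ] [0.61460398 0.00064347 0.085     ] 0.022555279667699088
knobtop side [0.60605915 0.11968768 0.153     ] [0.60486579 0.12087902 0.153     ]
```

```bash
cat >> h.py <<'E'
C=np.array([.6055,.120,0]);YAW=np.deg2rad(9.7)
def R(): c,s=np.cos(YAW),np.sin(YAW);return np.array([[c,-s,0],[s,c,0],[0,0,1]])
def W(p): return C+np.atleast_2d(p)@R().T
def circ(x,y,z,r): a=np.linspace(0,2*np.pi,60);return np.c_[x+r*np.cos(a),y+r*np.sin(a),0*a+z]
E
cat > ov.py <<'E'
from h import *
import sys
def ov(n,img,box,f,out):
    x0,x1,y0,y1=box;v=cv2.resize(img[y0:y1,x0:x1],None,fx=f,fy=f,interpolation=cv2.INTER_CUBIC)
    sh=[circ(0,0,.123,.038),circ(0,0,.153,.011),circ(0,.056,.157,.009),circ(0,.056,.127,.009),np.array([[-.017,-.121,.085],[.017,-.121,.085]]),np.array([[-.017,-.05,.085],[-.017,-.121,.085]]),np.array([[.017,-.05,.085],[.017,-.121,.085]]),circ(0,-.1015,.085,.0065),circ(0,0,.115,.044)]
    for s in sh:
        p=(proj(n,W(s))-[x0,y0]+.5)*f
        cv2.polylines(v,[np.round(p).astype(int)],False,(0,255,0),1)
    cv2.imwrite(out,v)
if __name__=='__main__':
    ov('side',cv2.imread('pics/side0.png'),(260,400,140,260),4,'pics/so.png')
    ov('top',cv2.imread('pics/top0.png'),(260,380,190,270),5,'pics/to.png')
    a=cv2.imread('pics/so.png');b=cv2.imread('pics/to.png')
E
python3 ov.py
```

```text
(no output)
```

View pics/so.png

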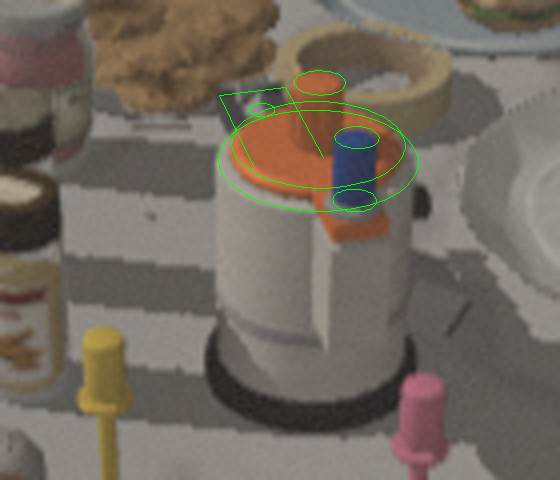

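View pics/to.png

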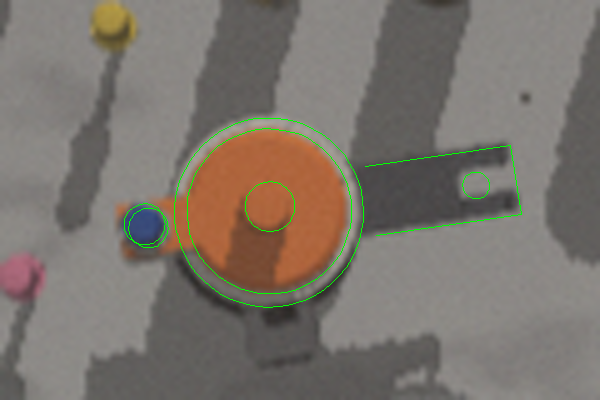

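```bash
sed -i 's/^C=.*/C=np.array([.606,.1205,0]);YAW=np.deg2rad(9.7)/' h.py
cat >> h.py <<'E'
from scipy.spatial.transform import Rotation as Ro
def goal(p,turn=0):
    "remaining tool-frame shift (cm) and twist (deg) to put TCP at mill point p, tool y=mill x turned by turn deg about world z"
    s=ctrl.get_state();T=np.array(s['tool_rot']);r=R();G=np.c_[r[:,1],r[:,0],-r[:,2]];G=Ro.from_euler('z',turn,degrees=True).as_matrix()@G
    d=W(p)[0]-s['ee_pos'];tw=Ro.from_matrix(T.T@G).as_rotvec(degrees=True)
    print('t',round(s['time_s'],2),'world left cm',np.round(d*100,2),'tool dp cm',np.round(T.T@d*100,2),'after-turn dp',np.round(G.T@d*100,2),'twist',np.round(tw,2),'F',np.round(s['force'],1),'w',round(s['gripper_width'],4),'q',np.round(s['q'],2))
E
python3 -c "
from h import *
goal([0,.056,.240])"
```

```text
t 0.1 world left cm [39.91 66.17  1.39] tool dp cm [ 61.88 -46.29  -1.31] after-turn dp [58.5  50.49 -1.39] twist [-5.000e-02 -6.000e-02 -7.759e+01] F [-0.2 -0.7  0.3] w 0.0918 q [-1.33  0.34  1.52  0.    1.28 -0.15]
```

Call:
carry_out(fingers=[0,0,0,0,0,0,0,0,0,0,0,0], dp=[[0,0,-1.3],[3.6,-2.7,0],[3.6,-2.7,0],[3.6,-2.7,0],[3.6,-2.7,0],[3.6,-2.7,0],[3.6,-2.7,0],[3.6,-2.7,0],[3.6,-2.7,0],[3.6,-2.7,0],[3.6,-2.7,0],[3.6,-2.7,0]], twist=[[0,0,0],[0,0,0],[0,0,0],[0,0,0],[0,0,0],[0,0,0],[0,0,0],[0,0,0],[0,0,0],[0,0,0],[0,0,0],[0,0,0]])

```text
time_s: 1.3
ee_pos: [0.4532, -0.0604, 0.2396]
tool_rot: [[0.926, 0.376, -0.0], [0.376, -0.926, -0.0], [-0.0, 0.0, -1.0]]
force: [0.5, -0.4, -0.2]
gripper_width: 0.0917
```

```bash
python3 -c "
from h import *
goal([0,.056,.240])"
```

```text
t 1.3 world left cm [14.34 23.61  0.04] tool dp cm [ 22.17 -16.48  -0.05] after-turn dp [20.86 18.11 -0.04] twist [-1.000e-02  1.000e-02 -7.759e+01] F [ 0.5 -0.4 -0.2] w 0.0917 q [-0.3   0.21  1.68 -0.    1.26  0.88]
```

Call:
carry_out(fingers=[0,0,0,0,0,0,0,0,0,0,0,0], dp=[[3.7,-2.75,0],[3.7,-2.75,0],[3.7,-2.75,0],[3.7,-2.75,0],[3.7,-2.75,0],[3.7,-2.75,0],[0,0,0],[0,0,0],[0,0,0],[0,0,0],[0,0,0],[0,0,0]], twist=[[0,0,0],[0,0,0],[0,0,0],[0,0,0],[0,0,0],[0,0,0],[0,0,-8.5],[0,0,-8.5],[0,0,-8.5],[0,0,-8.5],[0,0,-8.5],[0,0,-8.5]])

```text
time_s: 2.5
ee_pos: [0.596, 0.1742, 0.2391]
tool_rot: [[0.285, 0.959, -0.001], [0.959, -0.285, -0.0], [-0.001, -0.001, -1.0]]
force: [0.3, -0.1, -0.8]
gripper_width: 0.0918
```

Call:
carry_out(fingers=[0,0,0.3,0.3,0.3], dp=[[0,0,0],[0,0,0],[0,0,0],[0,0,0],[0,0,0]], twist=[[0,0,-8.5],[0,0,-8.5],[0,0,-8.5],[0,0,-1.1],[0,0,0]])

```text
time_s: 3.0
ee_pos: [0.5962, 0.1742, 0.2393]
tool_rot: [[-0.166, 0.986, -0.001], [0.986, 0.166, -0.0], [-0.0, -0.001, -1.0]]
force: [0.6, -0.2, 0.0]
gripper_width: 0.0722
```

```bash
python3 -c "
from h import *
goal([0,.056,.130])
for n in('side','top'):cv2.imwrite(f'pics/{n}1.png',ctrl.capture(n)[:,:,::-1])
a=cv2.imread('pics/side1.png')[100:260,240:440];cv2.imwrite('pics/s1c.png',cv2.resize(a,None,fx=3,fy=3))
"
```

```text
t 3.0 world left cm [  0.04   0.15 -10.93] tool dp cm [ 0.15  0.07 10.93] after-turn dp [ 0.14  0.07 10.93] twist [-0.04  0.   -0.17] F [ 0.6 -0.2  0. ] w 0.0722 q [ 0.16  0.51  1.22 -0.    1.41 -0.01]
```

View pics/s1c.png

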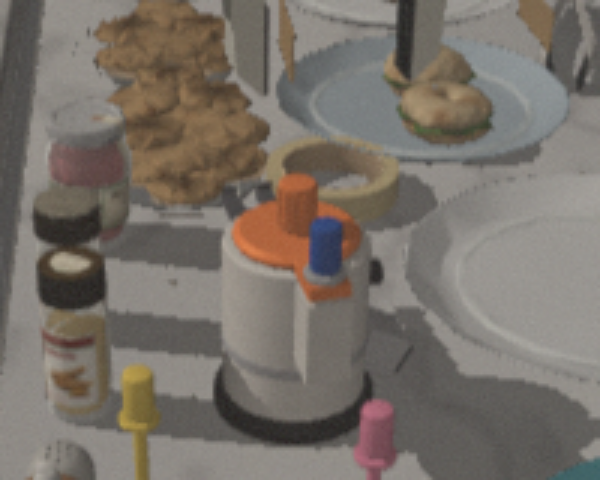

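Call:
carry_out(fingers=[0.3,0.3,0.3,0.3], dp=[[0.15,0.05,3.5],[0,0,3.5],[0,0,0],[0,0,0]], twist=[[0,0,0],[0,0,0],[0,0,0],[0,0,0]])

```text
time_s: 3.5
ee_pos: [0.5967, 0.1757, 0.1701]
tool_rot: [[-0.167, 0.986, -0.001], [0.986, 0.167, -0.0], [-0.0, -0.001, -1.0]]
force: [-0.2, -0.5, 0.1]
gripper_width: 0.0644
```

```bash
python3 -c "
from h import *
goal([0,.056,.130])
for n in('side','top'):cv2.imwrite(f'pics/{n}2.png',ctrl.capture(n)[:,:,::-1])
a=cv2.imread('pics/side2.png')[100:240,250:430];cv2.imwrite('pics/s2c.png',cv2.resize(a,None,fx=4,fy=4))
"
```

```text
t 3.5 world left cm [-0.01 -0.   -4.01] tool dp cm [-0.   -0.01  4.01] after-turn dp [-0.   -0.01  4.01] twist [-0.03  0.   -0.06] F [-0.2 -0.5  0.1] w 0.0644 q [ 0.16  0.57  1.32 -0.    1.26 -0.  ]
```

View pics/s2c.png

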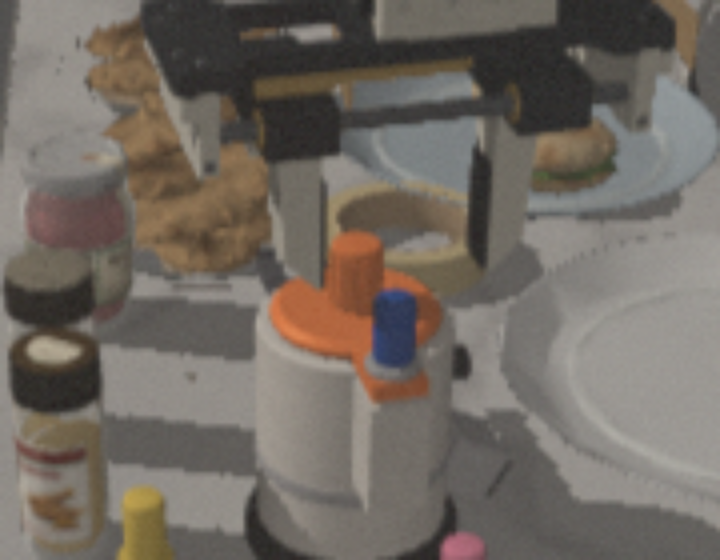

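```bash
python3 -c "
from h import *
s=ctrl.get_state();p=np.array(s['ee_pos']);y=np.array(s['tool_rot'])[:,1]
for k in(-.032,0,.032):print((proj('side',p+k*y)-[250,100])*4,proj('top',p+k*y))
print((proj('side',W([0,.056,.157]))-[250,100])*4)
a=cv2.imread('pics/top2.png')[170:280,230:370];cv2.imwrite('pics/t2c.png',cv2.resize(a,None,fx=5,fy=5))
"
```

```text
[[467.65581491 255.02567074]] [[289.62197586 247.82714298]]
[[391.70147542 263.82497581]] [[287.62656739 233.11030484]]
[[314.59386452 272.75788729]] [[285.65283021 218.55329997]]
[[393.36961186 295.67489562]]
```

View pics/t2c.png

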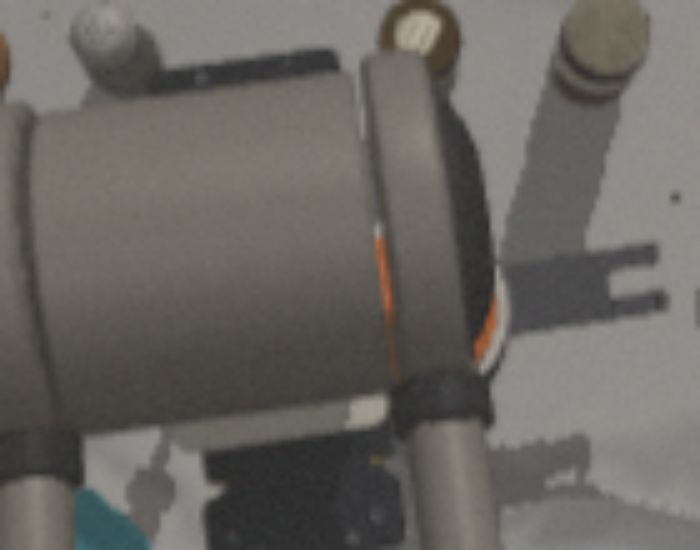

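Call:
carry_out(fingers=[0.3,0.3,0.3,0.3,0.8,1,1,1,1,1,1,1], dp=[[0,0,2],[0,0,1],[0,0,0.9],[0,0,0],[0,0,0],[0,0,0],[0,0,0],[0,0,0],[0,0,0],[0,0,0],[0,0,0],[0,0,0]], twist=[[0,0,0],[0,0,0],[0,0,0],[0,0,0],[0,0,0],[0,0,0],[0,0,0],[0,0,0],[0,0,0],[0,0,0],[0,0,0],[0,0,0]])

```text
time_s: 4.8
ee_pos: [0.5966, 0.1757, 0.1308]
tool_rot: [[-0.169, 0.986, 0.0], [0.986, 0.169, -0.0], [-0.0, 0.0, -1.0]]
force: [0.3, 0.3, 0.3]
gripper_width: 0.0172
```

```bash
python3 -c "
from h import *
goal([0,.056,.130])
cv2.imwrite('pics/side3.png',ctrl.capture('side')[:,:,::-1])
a=cv2.imread('pics/side3.png')[100:240,250:430];cv2.imwrite('pics/s3c.png',cv2.resize(a,None,fx=4,fy=4))
"
```

```text
t 4.8 world left cm [-0.   -0.   -0.08] tool dp cm [-0.   -0.    0.08] after-turn dp [-0.   -0.    0.08] twist [0.01 0.01 0.01] F [0.3 0.3 0.3] w 0.0172 q [ 0.16  0.6   1.37 -0.    1.17 -0.01]
```

View pics/s3c.png

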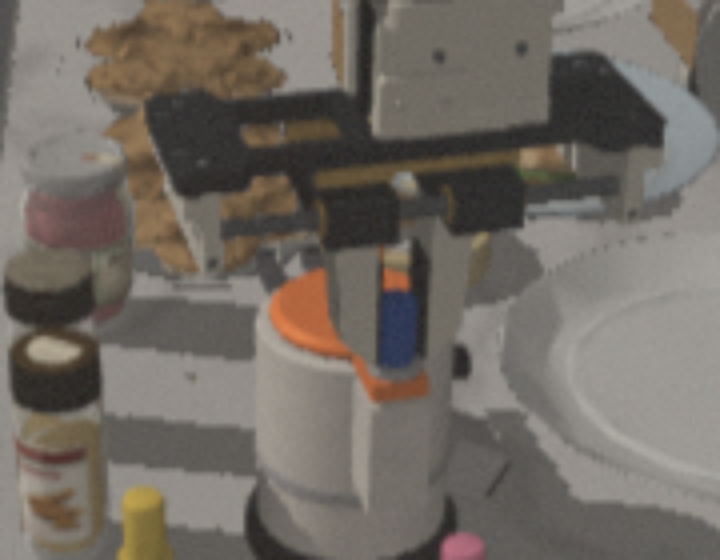

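The pads are holding the blue grip (crop ~(397,330)), opening 17 mm. Pulling up.

Call:
carry_out(fingers=[1,1,1,1,1,1,1,1,1], dp=[[0,0,-1],[0,0,-1],[0,0,-1.5],[0,0,-1.5],[0,0,-1.5],[0,0,-1.5],[0,0,-1.5],[0,0,-1],[0,0,0]], twist=[[0,0,0],[0,0,0],[0,0,0],[0,0,0],[0,0,0],[0,0,0],[0,0,0],[0,0,0],[0,0,0]])

```text
time_s: 5.75
ee_pos: [0.5973, 0.1759, 0.238]
tool_rot: [[-0.169, 0.986, 0.004], [0.986, 0.169, 0.001], [-0.0, 0.004, -1.0]]
force: [0.3, 1.0, 0.3]
gripper_width: 0.017
```

```bash
python3 -c "
from h import *
goal([0,-.102,.235])
cv2.imwrite('pics/side4.png',ctrl.capture('side')[:,:,::-1])
a=cv2.imread('pics/side4.png')[80:240,250:430];cv2.imwrite('pics/s4c.png',cv2.resize(a,None,fx=3.5,fy=3.5))
"
```

```text
t 5.75 world left cm [  2.59 -15.59  -0.3 ] tool dp cm [-15.81  -0.08   0.3 ] after-turn dp [-15.81  -0.08   0.3 ] twist [0.22 0.01 0.01] F [0.3 1.  0.3] w 0.017 q [ 0.16  0.52  1.22 -0.    1.4  -0.01]
```

View pics/s4c.png

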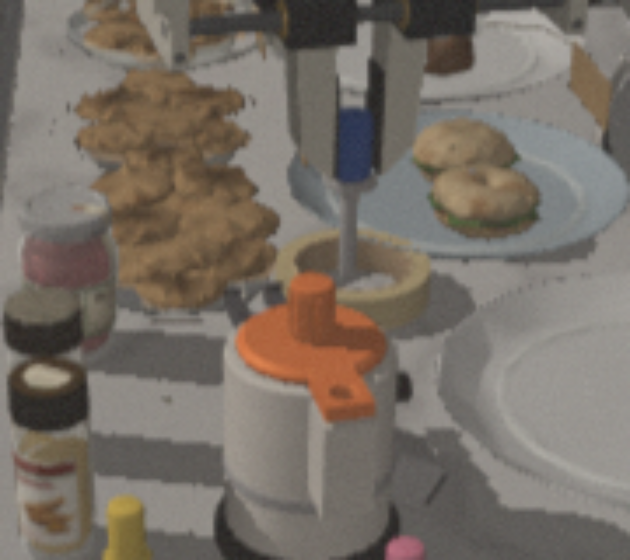

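Call:
carry_out(fingers=[1,1,1,1,1,1], dp=[[-3,0,0],[-4,0,0],[-4,0,0],[-3,0,0],[-1.8,-0.1,0],[0,0,0]], twist=[[0,0,0],[0,0,0],[0,0,0],[0,0,0],[0,0,0],[0,0,0]])

```text
time_s: 6.4
ee_pos: [0.6221, 0.0177, 0.2348]
tool_rot: [[-0.166, 0.986, -0.001], [0.986, 0.166, -0.0], [-0.0, -0.001, -1.0]]
force: [0.4, 0.8, -1.3]
gripper_width: 0.017
```

```bash
python3 -c "
from h import *
goal([0,-.102,.235])
P=W([0,.056,0])[0]
print('vertical axis proj for shot4',(proj('side',[[.5973,.1759,.231],[.5973,.1759,.185]])-[250,80])*3.5)
for n in('side','top'):cv2.imwrite(f'pics/{n}5.png',ctrl.capture(n)[:,:,::-1])
a=cv2.imread('pics/side5.png')[50:200,260:420];cv2.imwrite('pics/s5c.png',cv2.resize(a,None,fx=4,fy=4))
a=cv2.imread('pics/top5.png')[170:280,270:410];cv2.imwrite('pics/t5c.png',cv2.resize(a,None,fx=5,fy=5))
"
```

```text
t 6.4 world left cm [0.11 0.23 0.02] tool dp cm [ 0.21  0.14 -0.02] after-turn dp [ 0.2   0.14 -0.02] twist [-0.08  0.   -0.17] F [ 0.4  0.8 -1.3] w 0.017 q [-0.09  0.52  1.22 -0.    1.4  -0.26]
vertical axis proj for shot4 [[347.76699226 183.25384051]
 [344.53927311 275.57688551]]
```

View pics/s5c.png

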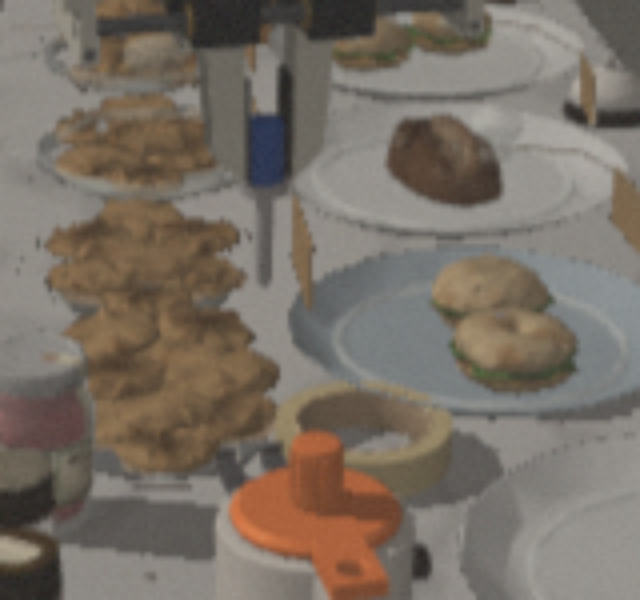

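View pics/t5c.png

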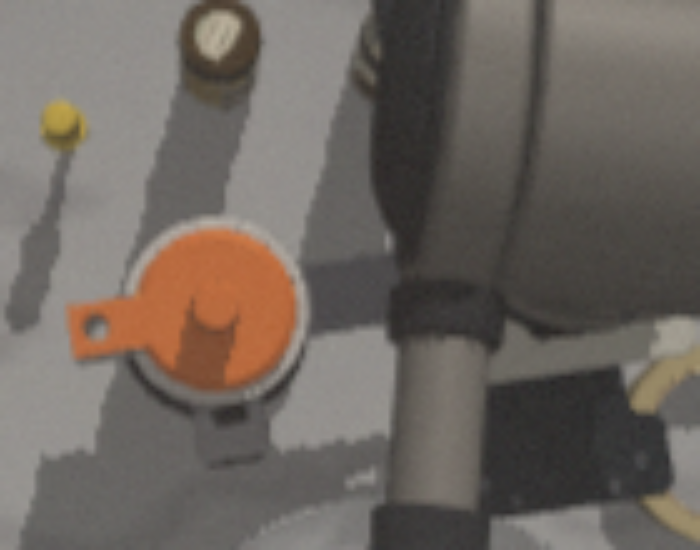

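```bash
python3 -c "
from h import *
t=np.mean([cv2.cvtColor(cv2.imread(f'pics/top{k}.png'),cv2.COLOR_BGR2GRAY).astype(float) for k in(0,1,2)],0).astype(np.float32) if 0 else cv2.cvtColor(cv2.imread('pics/top2.png'),cv2.COLOR_BGR2GRAY).astype(np.float32)
xs=np.arange(-.024,.0241,.002)
for y in np.arange(-.123,-.06,-0.004*-1):
    p=proj('top',W(np.c_[xs,0*xs+y,0*xs+.086])).astype(np.float32)
    v=cv2.remap(t,p[:,:1],p[:,1:],cv2.INTER_LINEAR).ravel()
    print(round(y*1000),v.round().astype(int))
"
```

```text
-123 [142 142 141 141 139 137 136 133 134 138 140 140 140 141 142 141 140 139
 139 137 136 138 143 144 141]
-119 [142 141 142 134 116  95  85  82  87 102 126 140 141 141 140 133 115  97
  93  92  99 119 136 140 142]
-115 [141 143 143 136 110  74  65  65  72  92 122 137 140 141 137 115  88  77
  73  72  77 115 134 141 141]
-111 [144 142 142 132 108  88  77  75  76 102 128 140 142 142 142 124  99  82
  77  77  88 113 132 141 144]
-107 [142 142 140 124 100  81  75  77  82 109 131 142 142 144 141 124  97  72
  75  73  85 107 131 142 143]
-103 [142 141 141 129 102  75  74  77  87 106 129 141 141 140 139 128 104  79
  75  76  89 117 138 141 140]
-99 [140 142 142 134 109  82  75  76  84 105 132 139 142 142 135 118  90  80
  76  78  90 122 137 140 139]
-95 [142 141 140 129 101  81  73  70  70 104 126 133 128 123 117  95  81  76
  77  78  90 115 133 142 142]
-91 [140 143 141 123  96  78  73  75  75  73  75  77  78  76  75  74  74  76
  78  75  90 113 133 141 140]
-87 [142 141 143 125  97  73  71  74  74  75  76  75  73  75  75  75  76  76
  74  73  85 106 128 134 133]
-83 [144 143 141 132 106  78  76  75  74  74  77  75  75  73  73  75  75  76
  76  76  79  88  95  96  96]
-79 [141 141 138 121  92  79  76  75  73  74  78  76  75  75  74  75  75  75
  75  77  82  90  96  97  96]
-75 [140 139 140 124  98  80  73  73  75  74  74  75  76  77  77  75  74  75
  75  76  79  86  94  98  97]
-71 [140 142 141 125  99  75  72  75  74  74  75  74  78  76  75  74  75  78
  76  76  77  82  92  96  97]
-67 [141 142 142 132 105  74  74  76  76  75  75  75  75  75  76  78  77  76
  76  77  82  93  96  98  98]
-63 [142 141 137 119  95  81  74  74  76  74  76  75  74  75  76  76  75  77
  78  76  79  91  97  99  97]
```

```bash
python3 -c "
from h import *
im=cv2.imread('pics/top5.png');t=(im[:,:,2].astype(np.float32)-im[:,:,0])
xs=np.arange(-.02,.0201,.002)
for y in np.arange(.044,.073,0.003):
    p=proj('top',W(np.c_[xs,0*xs+y,0*xs+.123])).astype(np.float32)
    v=cv2.remap(t,p[:,:1],p[:,1:],cv2.INTER_LINEAR).ravel()
    print(round(y*1000),v.round().astype(int))
a=np.deg2rad(np.arange(0,360,10));E=[]
for k in a:
    r=np.arange(.03,.046,.0005);q=np.c_[r*np.cos(k),r*np.sin(k),0*r+.123];p=proj('top',W(q)).astype(np.float32)
    v=cv2.remap(t,p[:,:1],p[:,1:],cv2.INTER_LINEAR).ravel()
    i=np.where(v<45)[0]
    E.append(r[i[0]] if len(i) and i[0]>0 else np.nan)
E=np.array(E);print((E*1000).round(1))
m=~np.isnan(E)
A=np.c_[np.cos(a[m]),np.sin(a[m]),np.ones(m.sum())];print(np.linalg.lstsq(A,E[m],rcond=None)[0]*1000)
"
```

```text
44 [  5   5   5  23  74 110 122 121 122 121 120 119 120 121 120 108  55  12
   6   7   9]
47 [  5   5   7  34  77 110 121 121 118 119 118 119 120 121 119 109  50  15
   6   7   7]
50 [  5   7   8  32  79 114 119 116 103  90  85  93 110 119 124  98  51  18
   6   7   8]
53 [  7   8  10  32  90 122 110  76  43  23  19  27  63 100 116  95  51  18
   5   5   6]
56 [  8   8   9  26  86 115 100  58  23   7   6   7  31  77 106  89  41   8
   6   7   6]
59 [  7   8   9  40  86 113 104  65  29  11  12  19  51  87 111 101  43   8
   6   7   7]
62 [  8   8   8  39  83 112 118 110  89  64  57  71  96 115 116  98  43  14
   8   8   7]
65 [  7   8   7  38  86 114 117 120 118 117 118 119 118 118 116  92  47  18
   8   7   7]
68 [ 6  6  6 24 58 75 77 86 90 90 88 88 84 80 81 72 45 18  6  7  6]
71 [ 7  6  6  9 11 12  7  6  7 11 16 23 19 14 10  6  6  7  7  6  7]
[38.5 38.5 39.  38.5 38.5 39.5 39.  39.5  nan  nan  nan 40.  38.  38.
 38.  37.5 38.  37.5 37.5 37.5 37.5 37.5 37.5 37.  37.  37.5 37.  37.
 38.  37.  37.5 37.5 38.  38.5 38.  38.5]
[ 0.48743605  0.83162454 38.07483652]
```

Call:
carry_out(fingers=[1,1,1,1,1], dp=[[0.3,0.25,3],[0,0,3],[0,0,2.4],[0,0,0],[0,0,0]], twist=[[0,0,0],[0,0,0],[0,0,0],[0,0,0],[0,0,0]])

```text
time_s: 7.0
ee_pos: [0.6242, 0.0245, 0.1522]
tool_rot: [[-0.17, 0.985, -0.0], [0.985, 0.17, 0.0], [0.0, -0.0, -1.0]]
force: [0.4, 0.6, 0.1]
gripper_width: 0.0172
```

```bash
python3 -c "
from h import *
goal([.0011,-.1012,.0928])
for n in('side','top'):cv2.imwrite(f'pics/{n}6.png',ctrl.capture(n)[:,:,::-1])
a=cv2.imread('pics/side6.png')[90:210,270:390];cv2.imwrite('pics/s6c.png',cv2.resize(a,None,fx=5,fy=5,interpolation=cv2.INTER_CUBIC))
a=cv2.imread('pics/top6.png')[170:280,270:410];cv2.imwrite('pics/t6c.png',cv2.resize(a,None,fx=5,fy=5))
"
```

```text
t 7.0 world left cm [-0.01 -0.36 -5.94] tool dp cm [-0.35 -0.07  5.94] after-turn dp [-0.35 -0.07  5.94] twist [-0.   -0.01  0.09] F [0.4 0.6 0.1] w 0.0172 q [-0.08  0.59  1.34  0.    1.22 -0.25]
```

View pics/s6c.png

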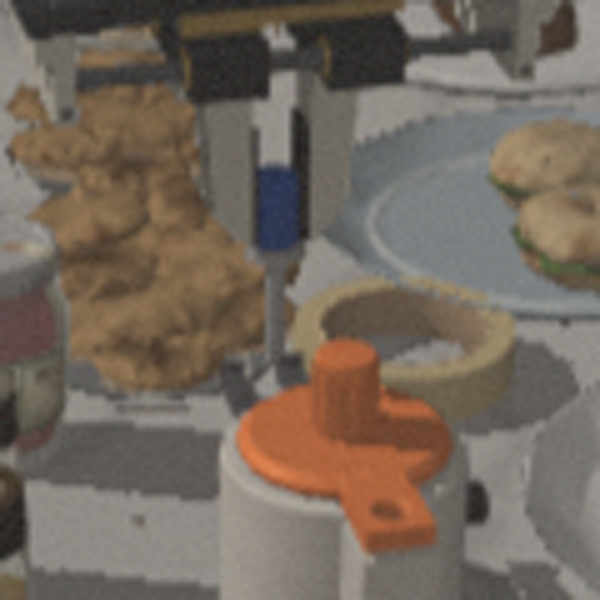

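View pics/t6c.png

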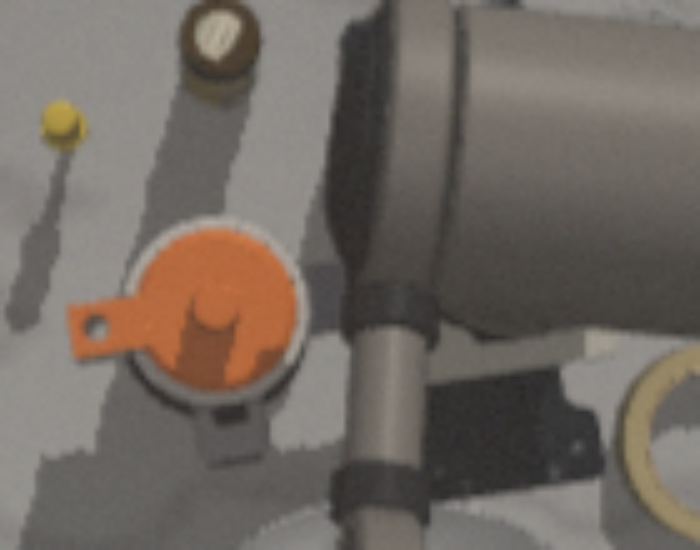

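Call:
carry_out(fingers=[1,1,1], dp=[[-0.3,-0.05,0],[0,0,0],[0,0,0]], twist=[[0,0,0],[0,0,0],[0,0,0]])

```text
time_s: 7.4
ee_pos: [0.6244, 0.02, 0.1524]
tool_rot: [[-0.168, 0.986, 0.001], [0.986, 0.168, -0.0], [-0.0, 0.001, -1.0]]
force: [-0.2, -0.1, -1.0]
gripper_width: 0.0173
```

```bash
python3 -c "
from h import *
goal([.0011,-.1012,.0928])
"
```

```text
t 7.4 world left cm [-0.03  0.1  -5.96] tool dp cm [ 0.1  -0.02  5.96] after-turn dp [ 0.1  -0.01  5.96] twist [ 0.06  0.02 -0.01] F [-0.2 -0.1 -1. ] w 0.0173 q [-0.09  0.58  1.34 -0.    1.22 -0.26]
```

Call:
carry_out(fingers=[1,1,1,1], dp=[[0.1,0,1],[0,0,0.8],[0,0,0.5],[0,0,0]], twist=[[0,0,0],[0,0,0],[0,0,0],[0,0,0]])

```text
time_s: 7.8
ee_pos: [0.6233, 0.0212, 0.1272]
tool_rot: [[-0.169, 0.986, -0.003], [0.986, 0.169, 0.0], [0.001, -0.002, -1.0]]
force: [0.7, -0.6, -1.7]
gripper_width: 0.0171
```

```bash
python3 -c "
from h import *
goal([.0011,-.1012,.0928])
cv2.imwrite('pics/side7.png',ctrl.capture('side')[:,:,::-1])
goal([.0011,-.1012,.0928])
a=cv2.imread('pics/side7.png')[100:200,280:380];cv2.imwrite('pics/s7c.png',cv2.resize(a,None,fx=6,fy=6,interpolation=cv2.INTER_CUBIC))
"
```

```text
t 7.8 world left cm [ 0.09 -0.03 -3.44] tool dp cm [-0.04  0.09  3.44] after-turn dp [-0.04  0.08  3.44] twist [-0.14 -0.03  0.  ] F [ 0.7 -0.6 -1.7] w 0.0171 q [-0.09  0.61  1.37 -0.    1.17 -0.26]
t 7.85 world left cm [ 0.05 -0.02 -3.51] tool dp cm [-0.03  0.05  3.51] after-turn dp [-0.03  0.04  3.51] twist [-0.08 -0.02  0.01] F [ 0.6  0.  -1.4] w 0.0172 q [-0.09  0.61  1.37 -0.    1.17 -0.26]
```

View pics/s7c.png

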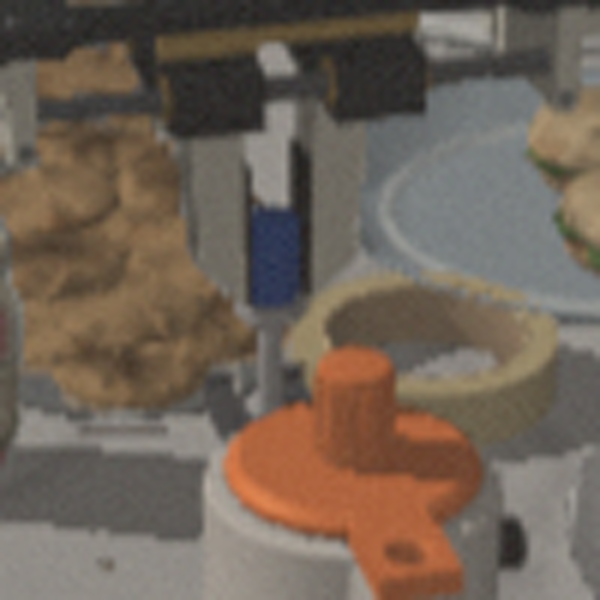

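Call:
carry_out(fingers=[1,1,1,1,1], dp=[[0,0,1],[0,0,1],[0,0,0.7],[0,0,0],[0,0,0]], twist=[[0,0,0],[0,0,0],[0,0,0],[0,0,0],[0,0,0]])

```text
time_s: 8.35
ee_pos: [0.624, 0.0211, 0.1015]
tool_rot: [[-0.169, 0.986, -0.0], [0.986, 0.169, -0.0], [0.0, -0.0, -1.0]]
force: [-0.4, -0.7, -1.1]
gripper_width: 0.0169
```

```bash
python3 -c "
from h import *
goal([.0011,-.1012,.0928])
cv2.imwrite('pics/side8.png',ctrl.capture('side')[:,:,::-1])
a=cv2.imread('pics/side8.png')[100:200,280:380];cv2.imwrite('pics/s8c.png',cv2.resize(a,None,fx=6,fy=6,interpolation=cv2.INTER_CUBIC))
"
```

```text
t 8.35 world left cm [ 0.02 -0.02 -0.87] tool dp cm [-0.02  0.02  0.87] after-turn dp [-0.02  0.01  0.87] twist [-0.02 -0.    0.  ] F [-0.4 -0.7 -1.1] w 0.0169 q [-0.09  0.64  1.4  -0.    1.11 -0.26]
```

View pics/s8c.png

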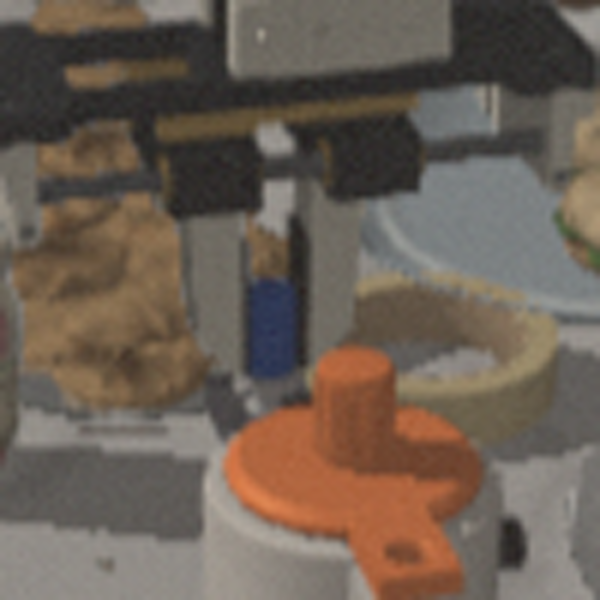

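Call:
carry_out(fingers=[1,1,1], dp=[[0,0,0.6],[0,0,0.2],[0,0,0]], twist=[[0,0,0],[0,0,0],[0,0,0]])

```text
time_s: 8.7
ee_pos: [0.6237, 0.0212, 0.0932]
tool_rot: [[-0.169, 0.986, -0.001], [0.986, 0.169, 0.0], [0.0, -0.001, -1.0]]
force: [0.7, -0.5, -0.8]
gripper_width: 0.0171
```

Call:
carry_out(fingers=[1,1], dp=[[0,0,0.1],[0,0,0]], twist=[[0,0,0],[0,0,0]])

```text
time_s: 8.9
ee_pos: [0.6241, 0.0211, 0.0928]
tool_rot: [[-0.169, 0.986, 0.0], [0.986, 0.169, -0.0], [-0.0, 0.0, -1.0]]
force: [0.1, 0.1, -0.2]
gripper_width: 0.0173
```

Call:
carry_out(fingers=[1,1], dp=[[0,0,0.1],[0,0,0]], twist=[[0,0,0],[0,0,0]])

```text
time_s: 9.1
ee_pos: [0.6242, 0.0211, 0.0927]
tool_rot: [[-0.169, 0.986, 0.001], [0.986, 0.169, -0.0], [-0.0, 0.001, -1.0]]
force: [-2.4, -0.5, 5.3]
gripper_width: 0.0171
```

```bash
python3 -c "
from h import *
goal([.0011,-.1012,.0928])
cv2.imwrite('pics/side9.png',ctrl.capture('side')[:,:,::-1])
a=cv2.imread('pics/side9.png')[100:200,280:380];cv2.imwrite('pics/s9c.png',cv2.resize(a,None,fx=6,fy=6,interpolation=cv2.INTER_CUBIC))
"
```

```text
t 9.1 world left cm [-0.   -0.02  0.01] tool dp cm [-0.02 -0.   -0.01] after-turn dp [-0.02 -0.   -0.01] twist [0.04 0.02 0.01] F [-2.4 -0.5  5.3] w 0.0171 q [-0.09  0.65  1.41 -0.    1.09 -0.26]
```

View pics/s9c.png

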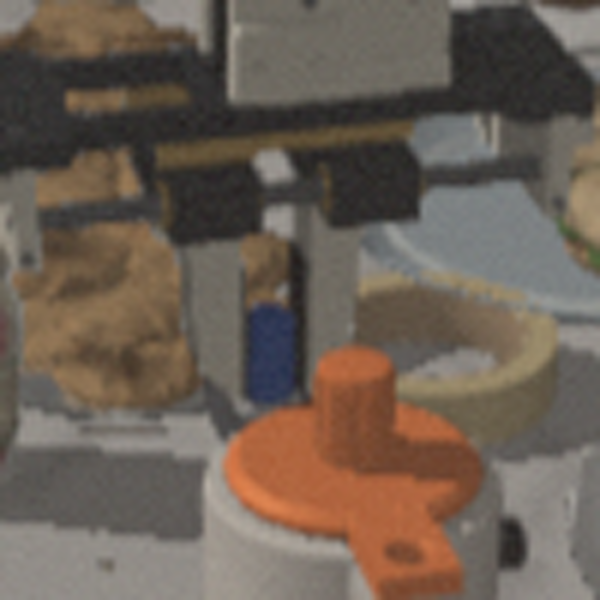

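Contact came at the expected height (5 N at TCP z 0.0927). Releasing and rising.

Call:
carry_out(fingers=[0.6,0.4,0.4,0.4,0.4,0.4,0.4,0.4,0.4,0.4], dp=[[0,0,0],[0,0,0],[0,0,0],[0,0,0],[0,0,-1],[0,0,-3],[0,0,-3],[0,0,-3],[0,0,-2],[0,0,0]], twist=[[0,0,0],[0,0,0],[0,0,0],[0,0,0],[0,0,0],[0,0,0],[0,0,0],[0,0,0],[0,0,0],[0,0,0]])

```text
time_s: 10.15
ee_pos: [0.6257, 0.0211, 0.216]
tool_rot: [[-0.169, 0.986, 0.007], [0.986, 0.169, -0.001], [-0.002, 0.007, -1.0]]
force: [0.6, 0.7, 0.5]
gripper_width: 0.0551
```

```bash
python3 -c "
from h import *
goal([0.0005,.0008,.19])
cv2.imwrite('pics/side10.png',ctrl.capture('side')[:,:,::-1])
a=cv2.imread('pics/side10.png')[100:200,280:380];cv2.imwrite('pics/s10c.png',cv2.resize(a,None,fx=6,fy=6,interpolation=cv2.INTER_CUBIC))
"
```

```text
t 10.15 world left cm [-1.93 10.03 -2.6 ] tool dp cm [10.22 -0.23  2.58] after-turn dp [10.21 -0.21  2.6 ] twist [0.41 0.11 0.01] F [0.6 0.7 0.5] w 0.0551 q [-0.09  0.53  1.25 -0.    1.35 -0.26]
```

View pics/s10c.png

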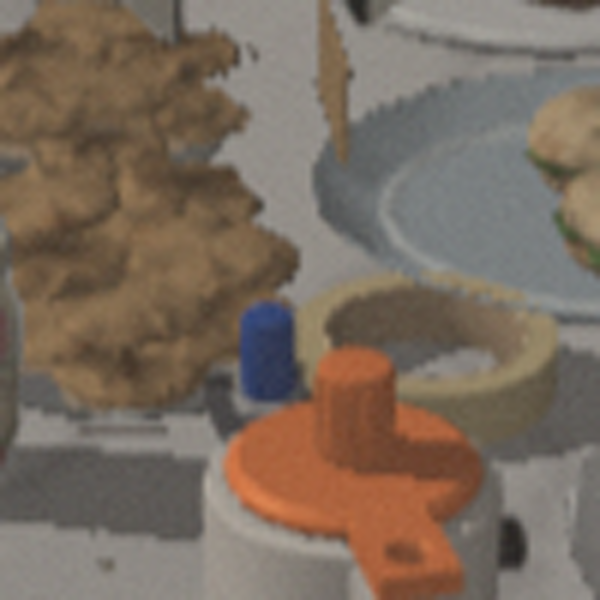

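Call:
carry_out(fingers=[0.4,0.4,0.4,0.4,0.4,0.4], dp=[[3,0,0],[4,0,0],[3.1,-0.1,0],[0,0,2.5],[0,0,0],[0,0,0]], twist=[[0,0,0],[0,0,0],[0,0,0],[0,0,0],[0,0,0],[0,0,0]])

```text
time_s: 10.8
ee_pos: [0.6054, 0.1202, 0.1856]
tool_rot: [[-0.168, 0.986, -0.003], [0.986, 0.168, -0.0], [0.0, -0.003, -1.0]]
force: [0.3, -0.4, 0.7]
gripper_width: 0.0548
```

```bash
python3 -c "
from h import *
goal([0.0004,.0008,.1265])
cv2.imwrite('pics/side11.png',ctrl.capture('side')[:,:,::-1])
a=cv2.imread('pics/side11.png')[80:220,260:420];cv2.imwrite('pics/s11c.png',cv2.resize(a,None,fx=4,fy=4,interpolation=cv2.INTER_CUBIC))
s=ctrl.get_state();p=np.array(s['ee_pos']);y=np.array(s['tool_rot'])[:,1]
for k in(-.0275,0,.0275):print((proj('side',p+k*y)-[260,80])*4)
"
```

```text
t 10.8 world left cm [ 0.09  0.12 -5.91] tool dp cm [0.1  0.12 5.91] after-turn dp [0.1  0.11 5.91] twist [-0.17 -0.   -0.01] F [ 0.3 -0.4  0.7] w 0.0548 q [ 0.07  0.55  1.31 -0.    1.29 -0.1 ]
[[380.2720788  243.03226209]]
[[317.73771232 249.93452173]]
[[254.4361639  256.92145942]]
```

View pics/s11c.png

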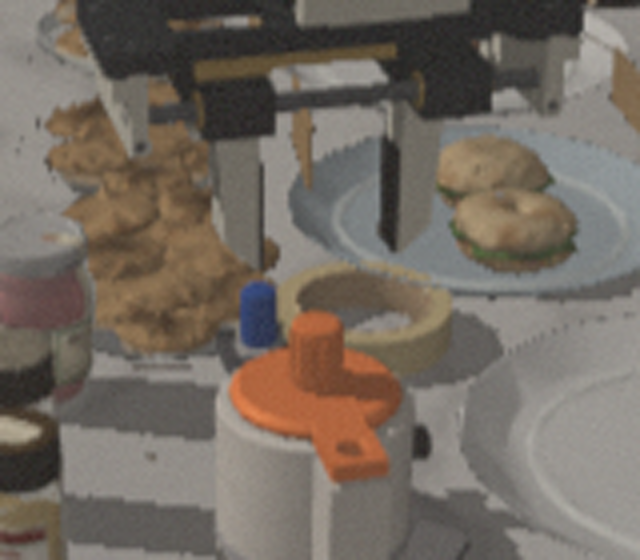

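Call:
carry_out(fingers=[0.4,0.4,0.4,0.4,0.4], dp=[[0.1,0.1,2.5],[0,0,2],[0,0,1],[0,0,0.3],[0,0,0]], twist=[[0,0,0],[0,0,0],[0,0,0],[0,0,0],[0,0,0]])

```text
time_s: 11.35
ee_pos: [0.6072, 0.1213, 0.1292]
tool_rot: [[-0.168, 0.986, 0.001], [0.986, 0.168, -0.0], [-0.0, 0.001, -1.0]]
force: [1.0, -0.6, -0.3]
gripper_width: 0.0551
```

Call:
carry_out(fingers=[1,1,1,1,1,1,1,1], dp=[[0,0,0],[0,0,0],[0,0,0],[0,0,0],[0,0,0],[0,0,0],[0,0,0],[0,0,0]], twist=[[0,0,0],[0,0,0],[0,0,0],[0,0,0],[0,0,0],[0,0,0],[0,0,0],[0,0,0]])

```text
time_s: 12.15
ee_pos: [0.6069, 0.1217, 0.1289]
tool_rot: [[-0.169, 0.986, 0.0], [0.986, 0.169, -0.0], [-0.0, 0.0, -1.0]]
force: [-0.8, -0.3, 2.1]
gripper_width: 0.0211
```

```bash
python3 -c "
from h import *
goal([0.0004,.0008,.1265])
print(ctrl.get_state()['ft_torque'])
cv2.imwrite('pics/side12.png',ctrl.capture('side')[:,:,::-1])
a=cv2.imread('pics/side12.png')[80:220,260:420];cv2.imwrite('pics/s12c.png',cv2.resize(a,None,fx=4,fy=4,interpolation=cv2.INTER_CUBIC))
"
```

```text
t 12.15 world left cm [-0.06 -0.04 -0.24] tool dp cm [-0.03 -0.07  0.24] after-turn dp [-0.03 -0.07  0.24] twist [0.02 0.01 0.01] F [-0.8 -0.3  2.1] w 0.0211 q [ 0.07  0.6   1.38 -0.    1.16 -0.1 ]
[ 0.03285392 -0.06692203 -0.02332286]
```

View pics/s12c.png

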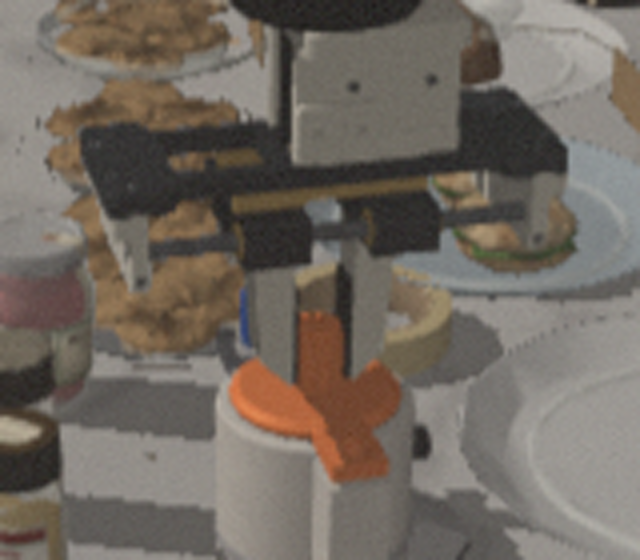

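Cap gripped on its knob (21 mm). I'll try counter-clockwise first.

Call:
carry_out(fingers=[1,1,1,1,1], dp=[[0,0,0],[0,0,0],[0,0,0],[0,0,0],[0,0,0]], twist=[[0,0,-4],[0,0,-4],[0,0,-4],[0,0,-4],[0,0,0]])

```text
time_s: 12.7
ee_pos: [0.6071, 0.1217, 0.1289]
tool_rot: [[-0.434, 0.901, 0.001], [0.901, 0.434, -0.0], [-0.0, 0.001, -1.0]]
force: [0.4, 0.2, 3.6]
gripper_width: 0.0215
```

```bash
python3 -c "
from h import *
goal([0.0004,.0008,.1265])
print(ctrl.get_state()['ft_torque'])
cv2.imwrite('pics/side13.png',ctrl.capture('side')[:,:,::-1])
a=cv2.imread('pics/side13.png')[80:220,260:420];cv2.imwrite('pics/s13c.png',cv2.resize(a,None,fx=4,fy=4,interpolation=cv2.INTER_CUBIC))
"
```

```text
t 12.7 world left cm [-0.08 -0.04 -0.24] tool dp cm [ 0.   -0.09  0.24] after-turn dp [-0.02 -0.09  0.24] twist [4.000e-02 1.000e-02 1.604e+01] F [0.4 0.2 3.6] w 0.0215 q [ 0.07  0.6   1.38 -0.    1.16 -0.38]
[ 0.03649628 -0.16840928  0.13326135]
```

View pics/s13c.png

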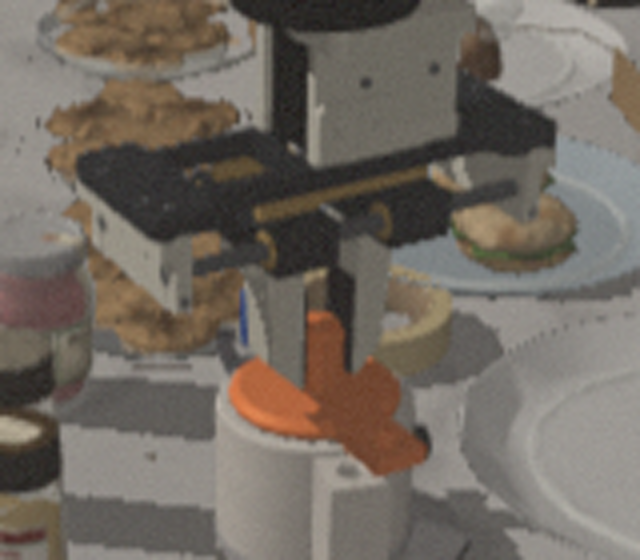

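Call:
carry_out(fingers=[1,1,1,1], dp=[[0,0,0],[0,0,0],[0,0,0],[0,0,0]], twist=[[0,0,-4],[0,0,-4],[0,0,-4],[0,0,0]])

```text
time_s: 13.15
ee_pos: [0.6071, 0.1217, 0.1289]
tool_rot: [[-0.611, 0.792, 0.001], [0.792, 0.611, -0.0], [-0.0, 0.001, -1.0]]
force: [0.7, 0.3, 3.5]
gripper_width: 0.0218
```

```bash
python3 -c "
from h import *
goal([0.0004,.0008,.1265])
print(ctrl.get_state()['ft_torque'])
cv2.imwrite('pics/side14.png',ctrl.capture('side')[:,:,::-1])
a=cv2.imread('pics/side14.png')[80:220,260:420];cv2.imwrite('pics/s14c.png',cv2.resize(a,None,fx=4,fy=4,interpolation=cv2.INTER_CUBIC))
"
```

```text
t 13.15 world left cm [-0.08 -0.04 -0.24] tool dp cm [ 0.02 -0.08  0.24] after-turn dp [-0.02 -0.08  0.24] twist [4.000e-02 2.000e-02 2.795e+01] F [0.7 0.3 3.5] w 0.0218 q [ 0.07  0.6   1.38 -0.    1.16 -0.58]
[ 0.0455696  -0.18305834  0.06382809]
```

View pics/s14c.png

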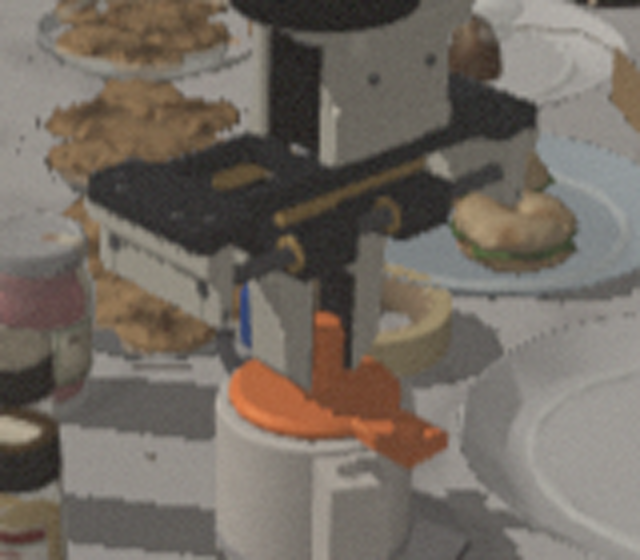

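The ear keeps following beyond 20°, so counter-clockwise is right. Continuing to 65°.

Call:
carry_out(fingers=[1,1,1,1,1,1,1,1,1,1], dp=[[0,0,0],[0,0,0],[0,0,0],[0,0,0],[0,0,0],[0,0,0],[0,0,0],[0,0,0],[0,0,0],[0,0,0]], twist=[[0,0,-4],[0,0,-4],[0,0,-4],[0,0,-4],[0,0,-4],[0,0,-4],[0,0,-4],[0,0,-4],[0,0,-5],[0,0,0]])

```text
time_s: 14.2
ee_pos: [0.6064, 0.1221, 0.1297]
tool_rot: [[-0.964, 0.264, -0.0], [0.264, 0.964, 0.0], [0.0, 0.0, -1.0]]
force: [-3.2, 2.1, 9.6]
gripper_width: 0.0212
```

```bash
python3 -c "
from h import *
goal([0.0004,.0008,.1265])
print(ctrl.get_state()['ft_torque'])
for n in('side','top'):cv2.imwrite(f'pics/{n}15.png',ctrl.capture(n)[:,:,::-1])
a=cv2.imread('pics/side15.png')[80:220,260:420];cv2.imwrite('pics/s15c.png',cv2.resize(a,None,fx=4,fy=4,interpolation=cv2.INTER_CUBIC))
for T in(55,60,65,70): 
  k=np.deg2rad(90+T);print(T,(proj('side',W([.068*np.cos(k),.068*np.sin(k),.123]))-[260,80])*4,(proj('side',W([.056*np.cos(k),.056*np.sin(k),.123]))-[260,80])*4)
"
```

```text
t 14.2 world left cm [-0.01 -0.07 -0.32] tool dp cm [-0.01 -0.07  0.32] after-turn dp [-0.07 -0.02  0.32] twist [ 0.000e+00 -3.000e-02  6.498e+01] F [-3.2  2.1  9.6] w 0.0212 q [ 0.07  0.6   1.38  0.    1.16 -1.23]
[ 0.19049362  0.63550137 -0.09738422]
55 [[464.85527311 410.18389318]] [[437.83683547 404.98077238]]
60 [[468.07378719 403.49860868]] [[440.60073919 399.51823752]]
65 [[470.07411305 396.71660942]] [[442.3715258  393.96554468]]
70 [[470.86087255 389.89332374]] [[443.14898542 388.36767228]]
```

View pics/s15c.png

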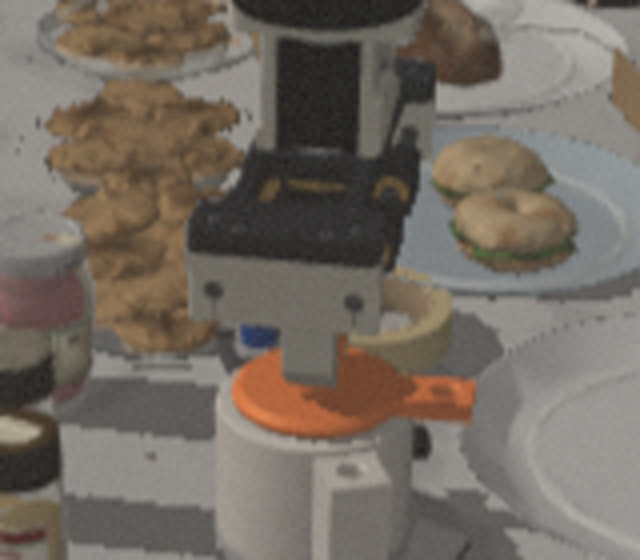

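The ear lies at crop (472,397), which is 65° by the model. Lifting gently.

Call:
carry_out(fingers=[1,1,1,1,1], dp=[[0,0,-0.3],[0,0,-0.4],[0,0,-0.5],[0,0,-0.5],[0,0,0]], twist=[[0,0,0],[0,0,0],[0,0,0],[0,0,0],[0,0,0]])

```text
time_s: 14.8
ee_pos: [0.6073, 0.1217, 0.1465]
tool_rot: [[-0.964, 0.264, 0.001], [0.264, 0.964, -0.0], [-0.001, 0.0, -1.0]]
force: [-0.2, -0.9, -1.8]
gripper_width: 0.0215
```

```bash
python3 -c "
from h import *
goal([0.0004,.0008,.22])
print(ctrl.get_state()['ft_torque'])
for n in('side',):cv2.imwrite(f'pics/{n}16.png',ctrl.capture(n)[:,:,::-1])
a=cv2.imread('pics/side16.png')[80:220,260:420];cv2.imwrite('pics/s16c.png',cv2.resize(a,None,fx=4,fy=4,interpolation=cv2.INTER_CUBIC))
"
```

```text
t 14.8 world left cm [-0.1  -0.03  7.35] tool dp cm [ 0.08 -0.05 -7.35] after-turn dp [-0.01 -0.1  -7.35] twist [6.000e-02 6.000e-02 6.498e+01] F [-0.2 -0.9 -1.8] w 0.0215 q [ 0.07  0.58  1.36 -0.    1.2  -1.23]
[ 0.08555594 -0.17785307  0.01273133]
```

View pics/s16c.png

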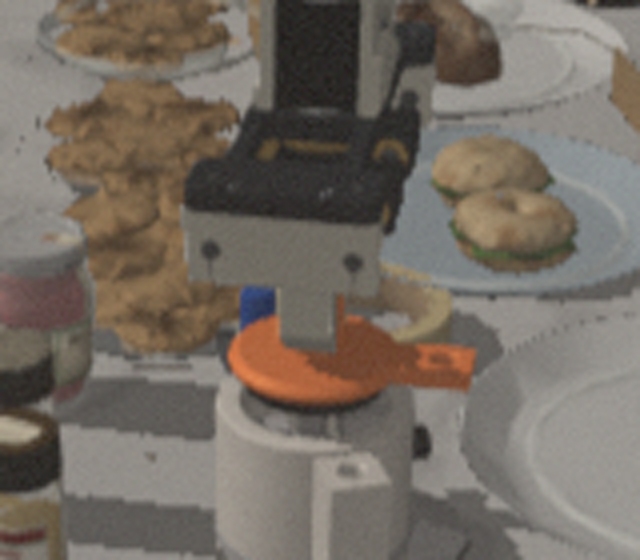

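Call:
carry_out(fingers=[1,1,1,1,1,1,1,1,1,1,1,1], dp=[[0,0,-0.6],[0,0,-1],[0,0,-1],[0,0,-1],[0,0,-1],[0,0,-1],[0,0,-1],[0,0,-1],[0,0,-1],[0,0,-0.5],[0,0,0],[0,0,0]], twist=[[0,0,0],[0,0,0],[0,0,0],[0,0,0],[0,0,0],[0,0,0],[0,0,0],[0,0,0],[0,0,0],[0,0,0],[0,0,0],[0,0,0]])

```text
time_s: 16.05
ee_pos: [0.6066, 0.1217, 0.2364]
tool_rot: [[-0.965, 0.264, -0.001], [0.264, 0.965, -0.0], [0.0, -0.0, -1.0]]
force: [0.1, -1.0, -1.3]
gripper_width: 0.021
```

```bash
python3 -c "
from h import *
goal([0.0004,.0008,.22])
print(ctrl.get_state()['ft_torque'],ctrl.get_state()['ee_pos'])
for n in('side','top'):cv2.imwrite(f'pics/{n}17.png',ctrl.capture(n)[:,:,::-1])
a=cv2.imread('pics/side17.png')[60:220,260:420];cv2.imwrite('pics/s17c.png',cv2.resize(a,None,fx=3.7,fy=3.7,interpolation=cv2.INTER_CUBIC))
"
```

```text
t 16.05 world left cm [-0.04 -0.03 -1.64] tool dp cm [ 0.03 -0.04  1.64] after-turn dp [-0.03 -0.04  1.64] twist [-3.000e-02 -2.000e-02  6.501e+01] F [ 0.1 -1.  -1.3] w 0.021 q [ 0.07  0.51  1.23 -0.    1.4  -1.23]
[ 0.09341678 -0.14870537 -0.05459502] [0.60664409 0.12168221 0.23637165]
```

View pics/s17c.png

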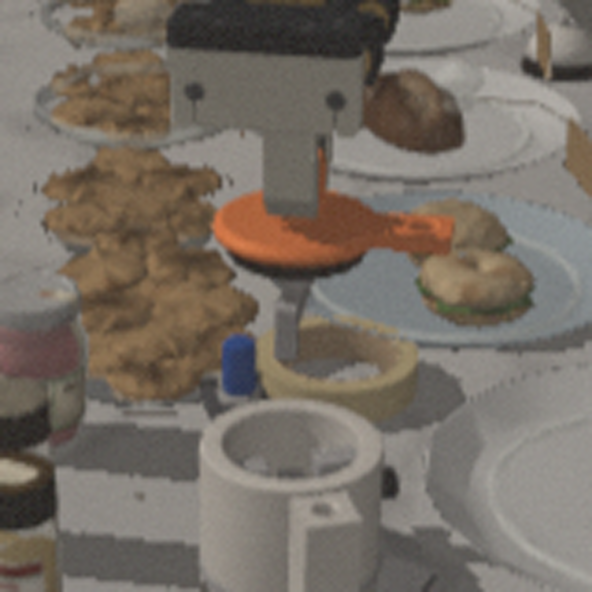

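View pics/top17.png

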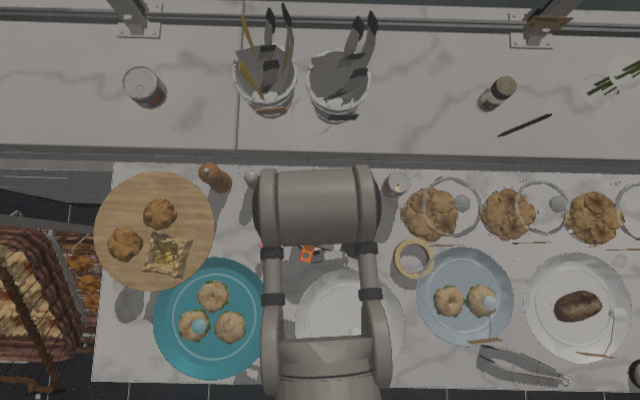

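```bash
python3 -c "
from h import *
dz=.2364-.1289
v=cv2.imread('pics/side17.png')[60:220,260:420];f=5
v=cv2.resize(v,None,fx=f,fy=f,interpolation=cv2.INTER_CUBIC)[:600]
k=np.deg2rad(155);u=np.array([np.cos(k),np.sin(k),0]);w=np.array([-u[1],u[0],0])
ear=np.array([.03*u+.012*w,.068*u+.012*w,.068*u-.012*w,.03*u-.012*w])+[0,0,.123+dz]
for s in [circ(0,0,.123+dz,.038),ear,circ(0,-.102,.089,.012),circ(0,-.102,.119,.009)]:
    p=(proj('side',W(s+np.array([.0005,.001,0])))-[260,60]+.5)*f
    cv2.polylines(v,[np.round(p).astype(int)],False,(0,255,0),1)
cv2.imwrite('pics/fin.png',v)
"
```

```text
(no output)
```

View pics/fin.png

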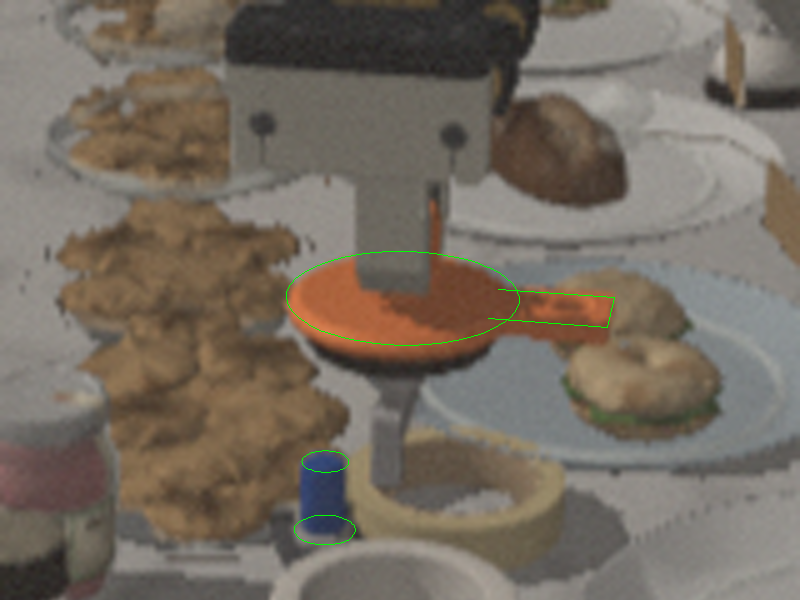

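The overlay fits the cap level and the pin upright in its notch. Handing in.

```bash
python3 -c "
from bench import ctrl
print(ctrl.hand_in());s=ctrl.get_state();print(s['time_s'],s['ee_pos'],s['gripper_width'])"
```

```text
the job is handed in; nothing more can be done
None
the job is handed in; nothing more can be done
```

I drew the blue lock pin straight up and parked it upright in the notch. The collar touched the rest at the expected height, with 5 N on the wrist. The cap unscrewed counter-clockwise, turned 65°, and I lifted it about 10.7 cm straight up. I handed in at about 16 s with the cap still held in the gripper.

**Last checks:**
- **Cap:** overlaid on the side picture, it was level to about 1°, and the gripper read 21 mm open on the 22 mm knob.
- **Pin:** it stood in its notch, within about a pixel of where it should be.
- **Jars and shaker:** the arm never went near them. In the last top picture it hid the two spice jars; the side pictures had shown them undisturbed shortly before.
- **Wrist force:** the highest reading I saw was about 10 N, near the end of the cap's turn.
- **Camera disagreement:** the two cameras disagreed by 1–2 mm, and my first estimate of the mill's angle was about 0.5° off. I corrected for that before lowering the pin into the notch.

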